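Draw the bottom link bar from the magazine and hang it on the peg stand

ROBOT

A 7-joint arm with a two-finger parallel gripper is mounted at the origin on the work surface. World frame = base frame: x ahead of the robot, y to its left, z up, the work surface at z = 0. Lengths are in m, angles in rad, forces in N, time in s.
With the tool pointing down it reaches from about 0.4 to 0.85 m from the base axis. Payload 4.5 kg.
Tool frame: the origin (TCP) lies at the very end of the fingers, on their centre line; the grasp point (between the pads) lies 19 mm behind it (tcp_to_grasp is the z of the grasp point in the tool frame, in m); z points along the fingers, y is the line along which they close (so a half turn about z gives the same grasp; the last joint's range is limited). The gripper opens to 88 mm and grips with 3 to 60 N. Pads are 18 mm wide; open, the fingers measure 123 mm over their backs; the gripper's body (75 mm by 187 mm) begins 45 mm behind the grasp point.
Start: joints at [1.294, 0.689, -0.195, 1.565, 0.157, 0.902, -0.215], TCP at [0.191, -0.595, 0.239] pointing down, gripper open.
Joint ranges: [-3.01, 3.01], [-0.46, 2.08], [-1.47, 1.51], [0.13, 2.56], [-1, 4.14], [0.04, 2.09], [-2.66, 2.66]. Speed limits (rad/s): [2.57, 2.57, 3.14, 3.14, 3.14, 3.14, 3.14].

INTERFACE

Orientations are given as a unit quaternion [x, y, z, w].
In Python, from plant import * gives the robot as it stands. The module is installed in compiled form; this text tells all that it offers.
- The arm moves only by the shell command python3 -m jog 'ROWS' [OPENING] [FORCE]. ROWS is JSON, a list that holds one entry, the list of rows, each a list of 6 numbers: the shift along the tool's x, y, z in m, then the turn, a rotation vector about the tool's x, y, z in rad. In form: [[[dx, dy, dz, ax, ay, az], ...]]. A call has 1 to 12 rows; each row shifts and turns the commanded pose from where the row before left it, along the tool's axes as they then stand; what a row does not reach is not made up. A row lasts 1/8 s, in which the tool goes at most 62.5 mm and 10.7 degrees, less where a joint would pass 70% of its speed; a pose out of reach is approached as far as the arm can. A call with a gripper value outside its range is refused whole. OPENING is the finger opening in m, from 0 to 0.0881, set as the call begins (- or left out, the last holds). The fingers move at their own pace and stop on an object; FORCE is the grip in N (left out, the last holds). Time passes only in rows, so rows that do not move let the fingers close. It gives the time, the measured TCP pose, the force, the opening and the grip force at its end, in the units of the state.
- get_state(): the state, without advancing time (a new reading comes with each control period).
- snapshot(name): name is "side" or "top"; returns a dict with "frame" (384x512x3 uint8, red, green, blue), "mtx" (3x3 intrinsics, pixels), "xyz" and "orientation" of the camera in the world. Camera axes: x right, y down, z forward; pixel columns grow to the right and rows downward; lengths in m; the calibration is good to about 2 mm. A picture is of the moment at which its call begins. There is no depth.
- finish_job(): hands the job in; it is judged then, once.
The state is a dict: "clock": time; "q": joint angles; "qd": joint speeds; "joint_torque": joint torques, N m; "tool_pos": TCP position; "eef_rot": TCP orientation; "contact_force": force on the tool from outside, world axes, zero at the start; "moment": the same for the moment, N m; "opening": opening from 0.0 (shut) to 1.0 (fully open); "finger_force": force on a finger pad.
Only numpy, scipy, OpenCV 4.12 (cv2) and the standard library are available. Lean on these libraries where they do the work, as an engineer would, in place of code of your own. Each camera call takes 0.05 s, during which the arm holds its last target. There are 200 camera calls.

TASK

The next link bar for the teaching robot is the bottom one, poking out of the stack magazine. Draw it straight out to the front so that the two bars above drop down in its place and stay in the magazine, then hang it level on the peg stand with a peg through each of its two holes, well on to the pegs, and let go of it. Leave the controller box, the tray and the multimeter where they are.

Things in the scene. Friction and masses are not known exactly. Their poses are not given: they have to be found in the camera images.
- magazine: stack magazine, fixed, place and yaw vary: foot plate 90 (own x) by 260 mm (own y) with a narrow upright channel along own y holding three bars on edge, one on another. Origin: centre of the foot's underside. Channel 20 mm wide inside, 208 mm long, floor 40 mm up; its walls reach 140 mm up. Front wall's outer face at y = -109 mm
- mouth (a point): floor level middle of the opening under the magazine's front wall, on its outer face; 34 mm high, only the bottom bar can leave here, towards own -y of the magazine, after about 120 mm of travel. The channel floor goes on 21 mm beyond it. Axes as the magazine's
- bar_bottom: the bar to take, aluminium, 200 mm long (own y), 16 wide (x), 30 high (z), 0.10 to 0.19 kg; origin: its centre. Two 19 mm round holes through its width (along x) at mid height, at y = -30 and +70 mm; its -y end is plain. Starts lowest in the stack, axes parallel to the magazine's, centre 55 mm above the table, plain end 71 to 81 mm out of the mouth; loose, only weighed down
- bar_middle: second bar of the stack, same shape and axes. Centre 85 mm above the table at the start, 55 mm once dropped
- bar_top: third bar of the stack, same shape and axes. Centre 115 mm above the table at the start, 85 mm once dropped
- hole_near (a point): centre of bar_bottom's hole nearer its plain end (own y = -30 mm); turns with the bar
- hole_far (a point): centre of bar_bottom's other hole (own y = +70 mm, 100 mm from hole_near)
- stand: peg stand, fixed, place and yaw vary: foot plate 130 (own x) by 150 mm (own y), 12 mm thick; two 20 mm square posts centred at x = +50, y = +50 and -50 mm, 164 mm high, joined by a crossbar 90 to 110 mm up, one peg on each. Nothing else above the foot. Origin: centre of the foot's underside. The bar may hang with its plain end on either side
- peg_left (a point): point on the axis of the stand's peg at own y = +50 mm, at own x = 0. The peg is level, 9 mm in diameter, axis 150 mm above the table, from the post's face at x = +40 mm to its round tip at x = -46 mm, pointing to the stand's -x. A bar hung on the pegs rests with its hole centres about 5 mm below the peg axes
- peg_right (a point): the same on the other peg, at own y = -50 mm; the pegs are parallel and 100 mm apart
- controller: bystander: white controller box of the robot kit, 75 x 112 mm, 45 mm high, origin at the centre of its underside
- tray: bystander: open parts tray, 120 x 170 mm, 35 mm high, origin at the centre of its underside
- multimeter: bystander: black multimeter lying on its back, 150 x 75 mm, 43 mm high, origin at the centre of its underside
Mind the look-alikes: they are no part of the job. Leave any orange or turquoise look-alike of the bar_top alone.

How it is judged:
By the outcome, as a careful person would: the job done as asked, in the order asked, and still so for the second after the job is handed in, with the robot touching nothing.
It also fails if it takes over 51 s, if anything falls off the work surface, if the arm or the gripper's body presses on something with over 40 N, if the wrist force passes 120 N, or if a joint passes its speed limit or range.

## Working session

There is one attempt and no reset: what is moved stays moved. The work goes in short steps, Python scripts to look and compute and a shell command to move; the robot and the scene stay as the last step left them, time stands still between calls to the robot, and variables do not carry over. Pictures are saved under pics/ and viewed, at most 10 in all, crops included, and the job is handed in when it is done.

```bash
mkdir -p pics; python3 - <<'E'
from plant import *
import cv2, numpy as np
s=get_state(); print(s)
for n in ("side","top"):
    d=snapshot(n); cv2.imwrite(f"pics/{n}0.png",d["frame"][:,:,::-1]); np.savez(f"{n}0.npz",**d); print(n,d["mtx"],d["xyz"],d["orientation"])
E
```

```text
{'clock': 0.0, 'q': array([ 1.2937698 ,  0.68998479, -0.19447133,  1.56632082,  0.15730889,
        0.9025201 , -0.21510186]), 'qd': array([ 0.00153979,  0.0001824 ,  0.00111881, -0.00115135,  0.000281  ,
        0.0001349 , -0.00013346]), 'joint_torque': array([-3.31407955e-04, -5.27550924e+01, -1.26702514e+00, -1.53427023e+01,
       -5.26643603e-02,  6.56121192e-03,  1.48460817e-04]), 'tool_pos': array([ 0.19088859, -0.59447615,  0.23791465]), 'eef_rot': array([ 9.87943179e-01,  1.54814162e-01, -2.25906856e-04, -8.93651699e-04]), 'contact_force': array([-0.23153222, -0.73057906,  0.03027559]), 'moment': array([-0.04434301,  0.01424187, -0.03309706]), 'finger_force': 0.0, 'opening': 1.0039200056065931}
side [[361.6644383    0.         255.46412465]
 [  0.         361.6644383  194.4443203 ]
 [  0.           0.           1.        ]] [-0.14749534  0.82077654  0.9017396 ] [-0.36959474  0.81675301 -0.40791459  0.17297378]
top [[450.89946933   0.         254.88610508]
 [  0.         450.89946933 189.96989828]
 [  0.           0.           1.        ]] [0.48135995 0.0959536  1.63330356] [ 0.70696161 -0.70610235  0.0263464  -0.03050606]
```

View pics/side0.png

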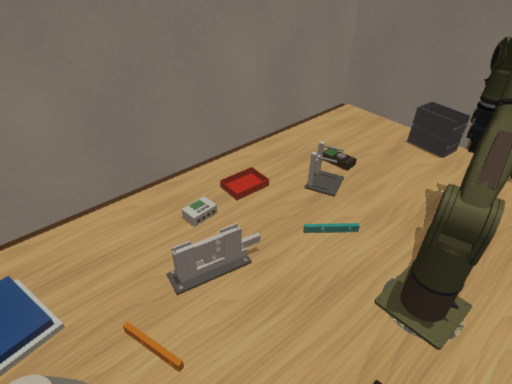

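View pics/top0.png

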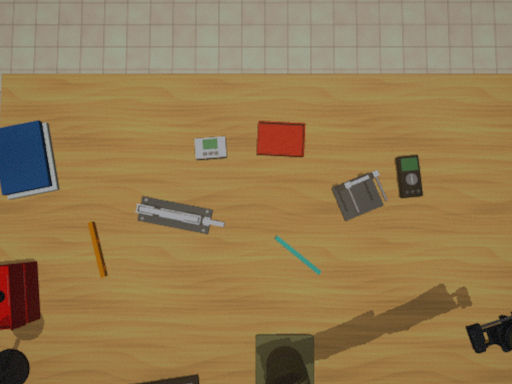

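The grey bar end poking out of the magazine is at top (220,223) and side (252,240). The look-alikes are an orange bar at top (97,250), side (152,345), and a turquoise one at top (297,255), side (331,228). The target is the grey one under the magazine's front wall. The stand is at top (358,195), side (323,170). Next is a close crop to check.

```bash
cat > h.py <<'E'
import numpy as np, cv2
from scipy.spatial.transform import Rotation as R
def load(n): return dict(np.load(n))
def ray(d,u,v):
    r=R.from_quat(d["orientation"]).as_matrix()@np.linalg.inv(d["mtx"])@np.array([u,v,1.]); return d["xyz"],r/np.linalg.norm(r)
def onz(d,u,v,z):
    o,r=ray(d,u,v); return o+r*(z-o[2])/r[2]
def proj(d,p):
    c=R.from_quat(d["orientation"]).as_matrix().T@(np.asarray(p)-d["xyz"]); c=d["mtx"]@c; return c[:2]/c[2]
def tri(d1,p1,d2,p2):
    A=[];b=[]
    for d,p in((d1,p1),(d2,p2)):
        o,r=ray(d,*p); M=np.eye(3)-np.outer(r,r); A.append(M);b.append(M@o)
    x=np.linalg.lstsq(np.vstack(A),np.hstack(b),rcond=None)[0]
    return x,[np.linalg.norm(M@x-c) for M,c in zip(A,b)]
def crop(f,x,y,w,h,W,H): return cv2.resize(f[y:y+h,x:x+w,::-1],(W,H),interpolation=cv2.INTER_CUBIC)
E
python3 - <<'E'
from h import *
t=load("top0.npz");s=load("side0.npz")
a=crop(t["frame"],130,187,100,75,400,300);b=crop(t["frame"],325,160,100,75,400,300)
c=crop(s["frame"],162,215,100,75,400,300);e=crop(s["frame"],290,130,80,60,400,300)
cv2.imwrite("pics/c1.png",np.vstack([np.hstack([a,b]),np.hstack([c,e])]))
E
```

```text
(no output)
```

View pics/c1.png

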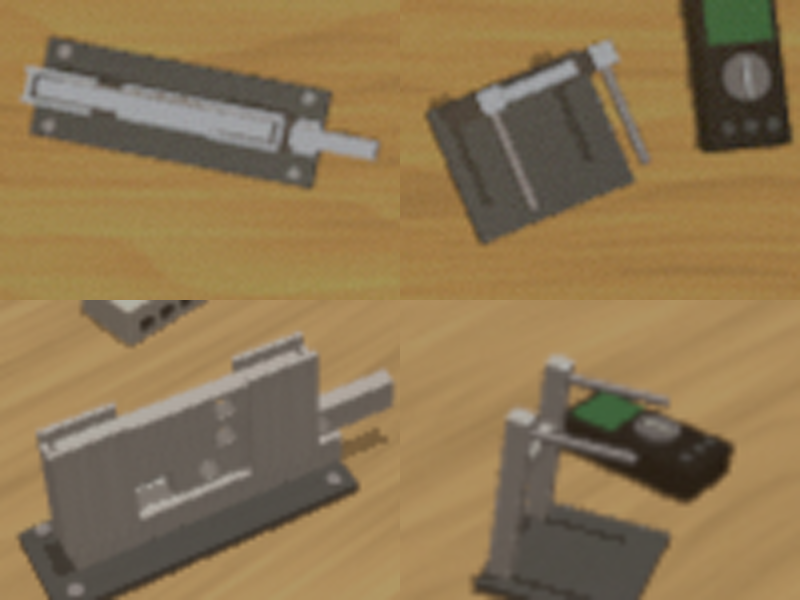

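The crop confirms that the grey bar leaves the magazine's mouth, with its end at top (224,225) and side (259,236). The stand's peg tips are at top (358.7,212) and (386.2,200.5), and at side (343,150.4) and (337,161.6).

```bash
python3 - <<'E'
from h import *
np.set_printoptions(precision=4,suppress=True)
t=load("top0.npz");s=load("side0.npz")
hsv=cv2.cvtColor(t["frame"],cv2.COLOR_RGB2HSV)
m=((hsv[...,1]<90)&(np.indices(hsv.shape[:2])[0]>120)).astype(np.uint8)
m=cv2.morphologyEx(m,cv2.MORPH_CLOSE,np.ones((3,3)))
for n,(x,y,w,h) in dict(mag=(132,190,84,50),stand=(326,165,64,60)).items():
    k=np.zeros_like(m);k[y:y+h,x:x+w]=m[y:y+h,x:x+w]
    c=max(cv2.findContours(k,0,1)[0],key=cv2.contourArea)
    print(n,cv2.approxPolyDP(c,4,True)[:,0].tolist())
def P(n,us,z=0.01):
    p=[onz(t,*u,z) for u in us]; print(n,*p); return p
p=P("magfoot",[(142.5,196.5),(212.5,209.5),(208,233.75),(137.75,220.75)],.012)
print("c",np.mean(p,0), [np.linalg.norm(p[i]-p[(i+1)%4]) for i in range(4)], [np.degrees(np.arctan2(*(p[i+1]-p[i])[1::-1])) for i in range(3)])
e=P("barend z.07",[(130+377/4,187+140/4),(130+374/4,187+160/4)],.07)
p=P("standfoot",[(332,188),(345.75,220.75),(383.25,205.5)],.012)
print("c",(p[0]+p[2])/2,[np.linalg.norm(p[i]-p[i+1]) for i in range(2)],[np.degrees(np.arctan2(*(p[i+1]-p[i])[1::-1])) for i in range(2)])
def off(u):return(u[0]+.0,u[1])
print("tips",*[tri(t,a,s,b) for a,b in (((358.75,212),(337,161.6)),((386.25,200.5),(343,150.4)))])
print("tips@.15",onz(t,358.75,212,.15),onz(t,386.25,200.5,.15))
print("bar end",tri(t,(130+377/4,187+140/4),s,(259.5,233.)))
E
```

```text
mag [[136, 204], [139, 220], [206, 233], [210, 224], [215, 225], [209, 209], [148, 197]]
stand [[377, 170], [332, 188], [346, 220], [382, 205], [373, 177], [386, 200]]
magfoot [0.588  0.5111 0.012 ] [0.5414 0.258  0.012 ] [0.4546 0.2733 0.012 ] [0.5007 0.5263 0.012 ]
c [0.5212 0.3922 0.012 ] [np.float64(0.2574092741554703), np.float64(0.08819587051345762), np.float64(0.25719577237848895), np.float64(0.08864555804293464)] [np.float64(-100.42691828479926), np.float64(169.9808466059563), np.float64(79.67286677939487)]
barend z.07 [0.4961 0.2111 0.07  ] [0.4788 0.2136 0.07  ]
standfoot [ 0.6194 -0.1724  0.012 ] [ 0.5017 -0.2202  0.012 ] [ 0.5565 -0.3555  0.012 ]
c [ 0.588 -0.264  0.012] [np.float64(0.12706113766311972), np.float64(0.14601650548588868)] [np.float64(-157.91205552460806), np.float64(-67.94285456335245)]
tips (array([ 0.5295, -0.2368,  0.1455]), [np.float64(0.000809036419877347), np.float64(0.0008090364198774497)]) (array([ 0.5682, -0.3279,  0.1444]), [np.float64(0.0016173778532598939), np.float64(0.0016173778532596746)])
tips@.15 [ 0.5287 -0.2363  0.15  ] [ 0.5666 -0.3273  0.15  ]
bar end (array([0.4943, 0.2099, 0.0623]), [np.float64(0.00253274512159161), np.float64(0.002532745121590987)])
```

```bash
R6="";
python3 -m jog '[[[0,0,0,0,0,-0.18],[0,0,0,0,0,-0.18],[0,0,0,0,0,-0.18],[0,0,0,0,0,-0.18],[0,0,0,0,0,-0.18],[0,0,0,0,0,-0.18],[0.044,0.0075,0,0,0,0],[0.044,0.0075,0,0,0,0],[0.044,0.0075,0,0,0,0],[0.044,0.0075,0,0,0,0],[0.044,0.0075,0,0,0,0],[0.044,0.0075,0,0,0,0]]]' 0.05 40
python3 -m jog '[[[0.044,0.0075,0,0,0,0],[0.044,0.0075,0,0,0,0],[0.044,0.0075,0,0,0,0],[0.044,0.0075,0,0,0,0],[0.044,0.0075,0,0,0,0],[0.044,0.0075,0,0,0,0],[0.044,0.0075,0,0,0,0],[0.044,0.0075,0,0,0,0],[0.044,0.0075,0,0,0,0],[0.044,0.0075,0,0,0,0],[0,0,0,0,0,0],[0,0,0,0,0,0]]]'
```

```text
clock: 1.6
tool_pos: [0.2829, -0.342, 0.2386]
eef_rot: [0.768, 0.641, 0.0, -0.0]
contact_force: [-0.0, -0.1, -0.4]
opening: 0.569
finger_force: 0.0
clock: 3.1
tool_pos: [0.4346, 0.0753, 0.2384]
eef_rot: [0.768, 0.641, -0.001, 0.0]
contact_force: [0.6, -0.6, 0.6]
opening: 0.563
finger_force: 0.0
```

```bash

python3 -m jog '[[[0.042,0.007,0,0,0,0],[0.042,0.007,0,0,0,0],[0.042,0.007,0,0,0,0],[0.042,0.007,0,0,0,0],[0,0,0.032,0,0,0],[0,0,0.032,0,0,0],[0,0,0.032,0,0,0],[0,0,0.032,0,0,0],[0,0,0,0,0,0],[0,0,0,0,0,0]]]'
python3 - <<'E'
from plant import *
from h import *
S=get_state();print(S["tool_pos"],R.from_quat(S["eef_rot"]).as_matrix().round(4).tolist())
for n in("top","side"):
    d=snapshot(n);np.savez(n+"1.npz",**d)
    print(n,proj(d,S["tool_pos"]))
t=load("top1.npz");s=load("side1.npz")
a=crop(t["frame"],180,185,80,60,400,300);c=crop(s["frame"],210,190,80,60,400,300)
cv2.imwrite("pics/c2.png",np.hstack([a,c]))
E
```

```text
clock: 4.35
tool_pos: [0.4935, 0.2356, 0.1116]
eef_rot: [0.768, 0.64, 0.0, 0.0]
contact_force: [-0.2, 0.8, 0.4]
opening: 0.566
finger_force: 0.0
[0.49347342 0.23559425 0.11157121] [[0.1804, 0.9836, 0.0008], [0.9836, -0.1804, -0.0], [0.0001, 0.0008, -1.0]]
top [216.06368889 222.64440305]
side [253.41756459 225.51158827]
```

View pics/c2.png

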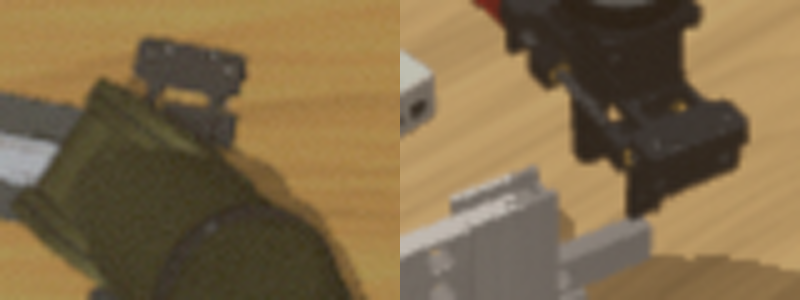

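The side crop shows the fingers straddling the bar's end from above (bar end at crop (640,230)). The offset is within 2 mm, so I go down and grip.

```bash

python3 -m jog '[[[0,0,0.025,0,0,0],[0,0,0.025,0,0,0],[0,0,0.025,0,0,0],[0,0,0,0,0,0],[0,0,0,0,0,0]]]'
python3 -m jog '[[[0,0,0,0,0,0],[0,0,0,0,0,0],[0,0,0,0,0,0],[0,0,0,0,0,0],[0,0,0,0,0,0],[0,0,0,0,0,0]]]' 0 30
```

```text
clock: 5.08
tool_pos: [0.4936, 0.2368, 0.037]
eef_rot: [0.768, 0.641, 0.001, 0.0]
contact_force: [-0.2, 0.5, -0.2]
opening: 0.57
finger_force: 0.0
clock: 5.82
tool_pos: [0.4932, 0.2363, 0.0359]
eef_rot: [0.768, 0.641, 0.0, 0.0]
contact_force: [0.2, -0.0, 3.0]
opening: 0.175
finger_force: 30.0
```

```bash

python3 -m jog '[[[-0.008,0,0,0,0,0],[-0.008,0,0,0,0,0],[-0.008,0,0,0,0,0],[-0.008,0,0,0,0,0],[-0.008,0,0,0,0,0],[-0.008,0,0,0,0,0],[-0.008,0,0,0,0,0],[-0.008,0,0,0,0,0],[0,0,0,0,0,0]]]'
python3 - <<'E'
from plant import *
S=get_state();print(S["tool_pos"],S["contact_force"],S["opening"])
E
```

```text
clock: 6.95
tool_pos: [0.4807, 0.1718, 0.0356]
eef_rot: [0.768, 0.64, -0.001, 0.0]
contact_force: [-0.3, 0.4, 1.8]
opening: 0.181
finger_force: 30.0
[0.48073805 0.17178903 0.03557315] [-0.33334119  0.42828976  1.78861088] 0.18062476861117072
```

```bash

python3 -m jog '[[[0,0,0,0,0,0],[0,0,0,0,0,0],[0,0,0,0,0,0],[0,0,0,0,0,0],[0.0167,0,0,0,0,0],[0.0167,0,0,0,0,0],[0.0167,0,0,0,0,0],[0.0167,0,0,0,0,0],[0,0,0,0,0,0],[0,0,0,0,0,0]]]' 0.045
python3 - <<'E'
from plant import *
from h import *
S=get_state();print(S["tool_pos"],S["contact_force"])
for n in("top","side"):
    d=snapshot(n);np.savez(n+"2.npz",**d)
t=load("top2.npz");s=load("side2.npz")
a=crop(t["frame"],180,185,80,60,400,300);c=crop(s["frame"],200,190,100,75,400,300)
cv2.imwrite("pics/c3.png",np.hstack([a,c]))
E
```

```text
clock: 8.2
tool_pos: [0.4932, 0.2383, 0.0356]
eef_rot: [0.768, 0.641, -0.001, 0.0]
contact_force: [0.4, -0.9, 0.1]
opening: 0.508
finger_force: 0.0
[0.4932117  0.2383183  0.03557905] [ 0.44150874 -0.94243005  0.14724063]
```

View pics/c3.png

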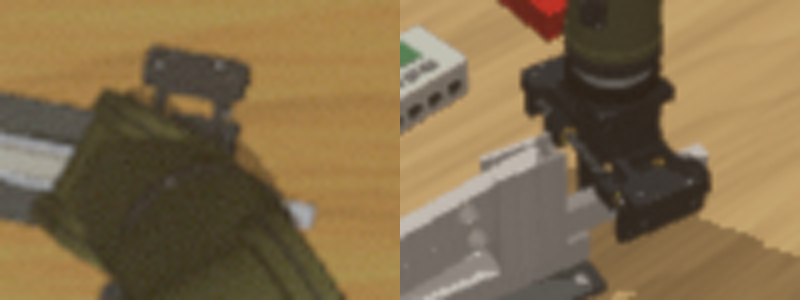

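The bar's end shows at top (243,227), about 92 mm from the grasp point as planned. I close and draw it fully out.

```bash

python3 -m jog '[[[0,0,0,0,0,0],[0,0,0,0,0,0],[0,0,0,0,0,0],[0,0,0,0,0,0],[0,0,0,0,0,0]]]' 0 45
python3 -m jog '[[[-0.008,0,0,0,0,0],[-0.008,0,0,0,0,0],[-0.008,0,0,0,0,0],[-0.008,0,0,0,0,0],[-0.008,0,0,0,0,0],[-0.008,0,0,0,0,0],[-0.008,0,0,0,0,0],[-0.008,0,0,0,0,0],[-0.01,0,0,0,0,0],[-0.01,0,0,0,0,0],[-0.01,0,0,0,0,0],[-0.01,0,0,0,0,0]]]'
```

```text
clock: 8.93
tool_pos: [0.4935, 0.2389, 0.0357]
eef_rot: [0.768, 0.641, -0.0, 0.0]
contact_force: [0.1, 0.5, 0.4]
opening: 0.177
finger_force: 45.0
clock: 10.42
tool_pos: [0.4746, 0.136, 0.0357]
eef_rot: [0.768, 0.641, -0.0, 0.0]
contact_force: [0.7, -0.3, -1.1]
opening: 0.183
finger_force: 45.0
```

```bash

python3 -m jog '[[[0,0,-0.02,0,0,0],[0,0,-0.035,0,0,0],[0,0,-0.035,0,0,0],[0,0,-0.035,0,0,0],[0,0,-0.035,0,0,0],[0,0,-0.01,0,0,0],[0,0,0,0,0,0],[0,0,0,0,0,0]]]'
python3 - <<'E'
from plant import *
from h import *
S=get_state();print(S["tool_pos"],S["contact_force"])
for n in("top","side"):
    d=snapshot(n);np.savez(n+"3.npz",**d)
t=load("top3.npz");s=load("side3.npz")
a=crop(t["frame"],130,187,120,90,400,300);c=crop(s["frame"],160,150,180,135,400,300)
cv2.imwrite("pics/c4.png",np.hstack([a,c]))
E
```

```text
clock: 11.42
tool_pos: [0.474, 0.1362, 0.2044]
eef_rot: [0.768, 0.641, -0.001, -0.0]
contact_force: [-0.1, 0.0, -1.7]
opening: 0.176
finger_force: 45.0
[0.47397853 0.13624299 0.20439911] [-0.05909643  0.03601999 -1.73493664]
```

View pics/c4.png

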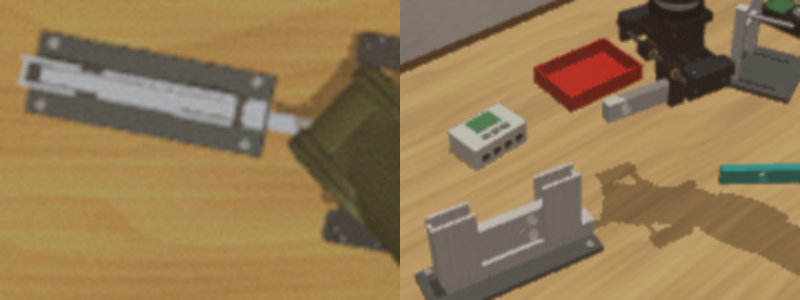

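The stack has dropped, with the channel's top at side crop (500,215) now showing an empty upper slot. The held bar looks level (far end at crop (610,105)). Next I carry it to the stand.

```bash

python3 -m jog '[[[-0.036,0.0114,0,0,0,0],[-0.036,0.0114,0,0,0,0],[-0.036,0.0114,0,0,0,0],[-0.036,0.0114,0,0,0,0],[-0.036,0.0114,0,0,0,0],[-0.036,0.0114,0,0,0,0],[-0.036,0.0114,0,0,0,0],[-0.036,0.0114,0,0,0,0],[-0.036,0.0114,0,0,0,0],[-0.036,0.0114,0,0,0,0],[0,0,0,0,0,0],[0,0,0,0,0,0]]]'
python3 -m jog '[[[0,0,0,0,0,-0.1435],[0,0,0,0,0,-0.1435],[0,0,0,0,0,-0.1435],[0,0,0,0,0,-0.1435],[0,0,0,0,0,0],[0,0,0,0,0,0]]]'
python3 - <<'E'
from plant import *
from h import *
S=get_state();M=R.from_quat(S["eef_rot"]).as_matrix();print(S["tool_pos"],M.round(4).tolist(),S["q"])
d=np.array([0.5303,-0.3185,0.131])-S["tool_pos"];print(M.T@d)
E
```

```text
clock: 13.02
tool_pos: [0.5221, -0.2367, 0.2049]
eef_rot: [0.768, 0.641, -0.0, -0.001]
contact_force: [0.6, 0.3, -1.8]
opening: 0.175
finger_force: 45.0
clock: 13.78
tool_pos: [0.5225, -0.2369, 0.2057]
eef_rot: [0.555, 0.832, 0.0, -0.0]
contact_force: [0.2, -0.5, -1.2]
opening: 0.176
finger_force: 45.0
[ 0.5225265  -0.23686805  0.20568425] [[-0.3831, 0.9237, -0.0002], [0.9237, 0.3831, 0.0003], [0.0004, -0.0, -1.0]] [ 0.73041124  0.73474398 -0.67469075  1.74417529  0.57856543  0.87162206
  0.18990236]
[-0.07840771 -0.02409112  0.07465782]
```

```bash

python3 -m jog '[[[-0.026,-0.012,0,0,0,0],[-0.026,-0.012,0,0,0,0],[-0.0264,-0.012,0,0,0,0],[0,0,0,0,0,0],[0,0,0.025,0,0,0],[0,0,0.025,0,0,0],[0,0,0.025,0,0,0],[0,0,0,0,0,0],[0,0,0,0,0,0]]]'
python3 - <<'E'
from plant import *
from h import *
np.set_printoptions(precision=4,suppress=True)
S=get_state();M=R.from_quat(S["eef_rot"]).as_matrix();T=S["tool_pos"];print(T,M.round(3).tolist())
for n in("top","side"):
    d=snapshot(n);np.savez(n+"4.npz",**d)
    for lx in (-.0225,.0775):  # predicted holes rel. tool: front face y=-.008
        print(n,"hole",proj(d,T+M@[lx,-.008,-.0193]),proj(d,T+M@[lx,.008,-.0193]))
    for lx in (-.0925,.1075): print(n,"endtop",proj(d,T+M@[lx,-.008,-.0343]),proj(d,T+M@[lx,.008,-.0343]),proj(d,T+M@[lx,-.008,-.0043]))
t=load("top4.npz");s=load("side4.npz")
a=crop(t["frame"],320,155,100,75,400,300);c=crop(s["frame"],290,125,80,60,400,300)
cv2.imwrite("pics/c5.png",np.vstack([np.hstack([a,c])]))
E
```

```text
clock: 14.9
tool_pos: [0.5203, -0.3232, 0.1317]
eef_rot: [0.555, 0.832, 0.0, 0.001]
contact_force: [0.4, -0.7, -0.7]
opening: 0.178
finger_force: 45.0
[ 0.5203 -0.3232  0.1317] [[-0.385, 0.923, 0.001], [0.923, 0.385, 0.0], [-0.001, 0.001, -1.0]]
top hole [392.6739 214.2235] [390.6932 209.7139]
top hole [364.6808 225.95  ] [362.7196 221.4232]
top endtop [413.7922 205.8384] [411.7764 201.295 ] [410.6655 206.2346]
top endtop [357.2759 229.5149] [355.2997 224.9365] [355.2733 229.4371]
side hole [355.8117 151.9362] [351.9275 151.0073]
side hole [349.8583 163.7201] [345.7976 162.6993]
side endtop [360.3422 141.2111] [356.5478 140.3448] [358.9544 147.4521]
side endtop [348.6448 164.1799] [344.4981 163.1345] [347.2665 170.767 ]
```

View pics/c5.png

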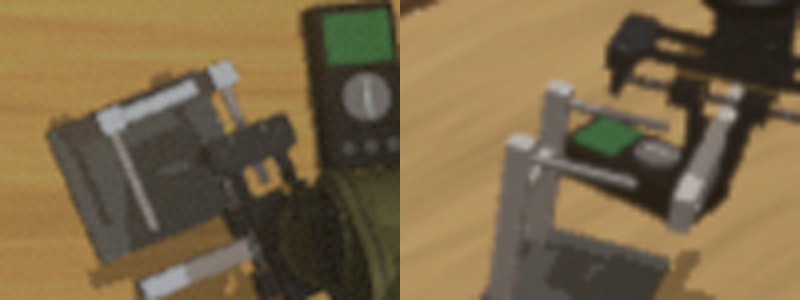

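The bar is in front of the pegs. Its near end is at top (355,227) and side (348,161), about 2.5 px higher in the side view than predicted, so it may be tilted. I check closer.

```bash
python3 - <<'E'
from h import *
t=load("top4.npz");s=load("side4.npz")
a=crop(t["frame"],345,210,40,30,400,300);b=crop(t["frame"],385,190,40,30,400,300)
c=crop(s["frame"],335,140,40,30,400,300);e=crop(s["frame"],310,140,40,30,400,300)
cv2.imwrite("pics/c6.png",np.vstack([np.hstack([a,b]),np.hstack([c,e])]))
E
```

```text
(no output)
```

View pics/c6.png

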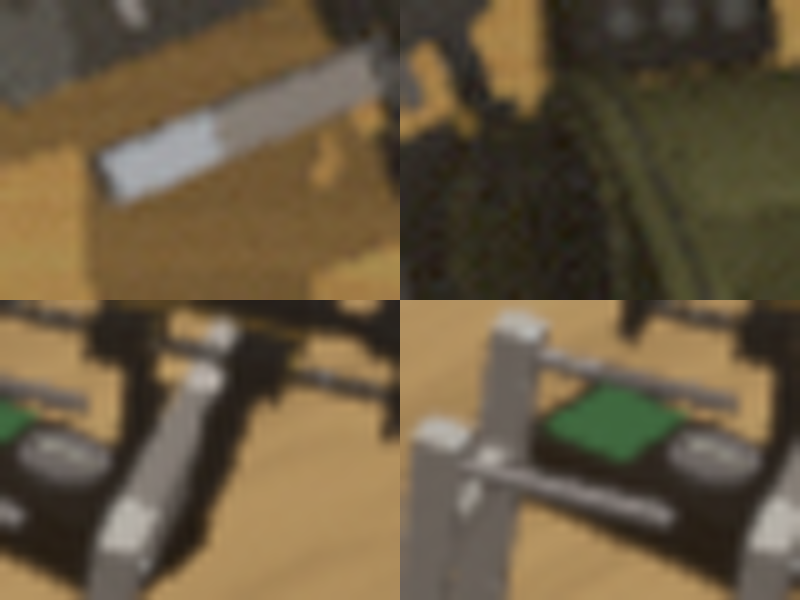

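```bash
python3 - <<'E'
from h import *
from plant import get_state
np.set_printoptions(precision=4,suppress=True)
t=load("top4.npz");s=load("side4.npz");S=get_state();M=R.from_quat(S["eef_rot"]).as_matrix();T=S["tool_pos"]
print(T)
for a,b,lx,ly in (((354.75,224.75),(344.85,163.25),.1075,.008),((356.75,229.85),(348.55,164.55),.1075,-.008)):
    x,e=tri(t,a,s,b); print("barcorner tool",M.T@(x-T),"exp",lx,ly,-.0343,np.array(e)*1e3)
for a,b in (((358.4,211.6),(336.35,160.85)),((385.9,200.1),(343.05,150.05))):
    x,e=tri(t,a,s,b); print("tip",x,np.array(e)*1e3,"tool",M.T@(x-T), "top@.15",M.T@(onz(t,*a,.15)-T))
# post tops, z=.164 : centres from first picture
hs=[((400+0),0)]
E
```

```text
[ 0.5203 -0.3238  0.1321]
barcorner tool [ 0.1091  0.008  -0.0343] exp 0.1075 0.008 -0.0343 [1.414 1.414]
barcorner tool [ 0.11   -0.0081 -0.0336] exp 0.1075 -0.008 -0.0343 [0.0902 0.0902]
tip [ 0.531  -0.2346  0.1491] [1.2772 1.2772] tool [ 0.0782  0.0442 -0.0171] top@.15 [ 0.078  0.043 -0.018]
tip [ 0.5687 -0.3268  0.1463] [0.6942 0.6942] tool [-0.0214  0.0435 -0.0141] top@.15 [-0.0205  0.0431 -0.0178]
```

The bar is level and the hole positions match the pegs within about 1 mm along the bar, 2 mm in height. I push it on.

```bash

python3 -m jog '[[[-0.001,0.01,0,0,0,0],[0,0.012,0,0,0,0],[0,0.012,0,0,0,0],[0,0.008,0,0,0,0],[0,0.008,0,0,0,0],[0,0.008,0,0,0,0],[0,0,0,0,0,0]]]'
python3 - <<'E'
from plant import *
S=get_state();print(S["tool_pos"],S["contact_force"],S["moment"])
E
```

```text
clock: 15.88
tool_pos: [0.574, -0.302, 0.1307]
eef_rot: [0.555, 0.832, 0.0, 0.0]
contact_force: [-0.0, 0.4, -1.5]
opening: 0.179
finger_force: 45.0
[ 0.57396428 -0.30204824  0.13073277] [-0.02084598  0.41886397 -1.47578814] [-0.06562079 -0.1235219  -0.04435078]
```

```bash

python3 -m jog '[[[0,0.008,0,0,0,0],[0,0.009,0,0,0,0],[0,0.009,0,0,0,0],[0,0.008,0,0,0,0],[0,0,0,0,0,0],[0,0,0.003,0,0,0],[0,0,0.002,0,0,0],[0,0,0,0,0,0]]]'
python3 - <<'E'
from plant import *
from h import *
S=get_state();print(S["tool_pos"],S["contact_force"],S["moment"])
for n in("top","side"):
    d=snapshot(n);np.savez(n+"5.npz",**d)
t=load("top5.npz");s=load("side5.npz")
a=crop(t["frame"],320,155,100,75,400,300);c=crop(s["frame"],295,130,60,45,400,300)
cv2.imwrite("pics/c7.png",np.vstack([np.hstack([a,c])]))
E
```

```text
clock: 16.88
tool_pos: [0.6043, -0.29, 0.1258]
eef_rot: [0.555, 0.832, -0.0, -0.0]
contact_force: [-1.2, 0.0, -0.3]
opening: 0.174
finger_force: 45.0
[ 0.60429094 -0.28997299  0.12576966] [-1.16804731  0.01708334 -0.29662449] [-0.07640607  0.10354328  0.00461192]
```

View pics/c7.png

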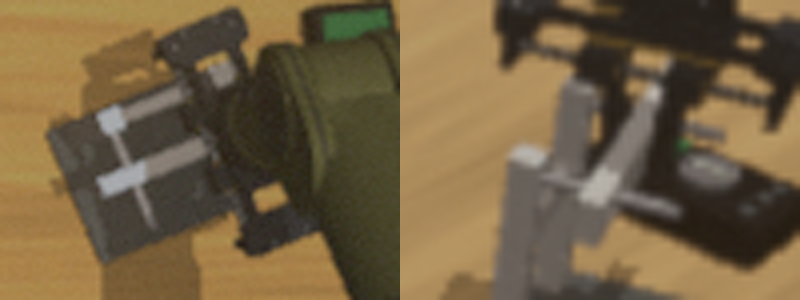

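Both pegs come out in front of the bar (tips at side crop (675,212) and (720,135)), and it rests at about 145 mm. I let go and withdraw upward.

```bash

python3 -m jog '[[[0,0,0,0,0,0],[0,0,0,0,0,0],[0,0,0,0,0,0],[0,0,0,0,0,0],[0,0,-0.01,0,0,0],[0,0,-0.02,0,0,0],[0,0,-0.03,0,0,0],[0,0,-0.03,0,0,0],[0,0,-0.03,0,0,0],[0,0,0,0,0,0]]]' 0.045
python3 -m jog '[[[0,-0.04,0,0,0,0],[0,-0.05,0,0,0,0],[0,-0.05,0,0,0,0],[0,-0.05,0,0,0,0],[0,0,0,0,0,0],[0,0,0,0,0,0]]]'
python3 - <<'E'
from plant import *
from h import *
for n in("top","side"):
    d=snapshot(n);np.savez(n+"6.npz",**d)
t=load("top6.npz");s=load("side6.npz")
a=crop(t["frame"],130,150,300,112,800,300);c=crop(s["frame"],290,125,80,60,400,300);e=crop(s["frame"],162,205,107,80,400,300)
cv2.imwrite("pics/c8.png",np.vstack([a,np.hstack([c,e])]))
E
```

```text
clock: 18.23
tool_pos: [0.6067, -0.2896, 0.25]
eef_rot: [0.555, 0.832, 0.001, 0.003]
contact_force: [0.3, -0.8, 0.1]
opening: 0.512
finger_force: 0.0
clock: 18.98
tool_pos: [0.4297, -0.3622, 0.2459]
eef_rot: [0.555, 0.832, 0.0, 0.0]
contact_force: [0.5, 0.4, 0.6]
opening: 0.51
finger_force: 0.0
```

View pics/c8.png

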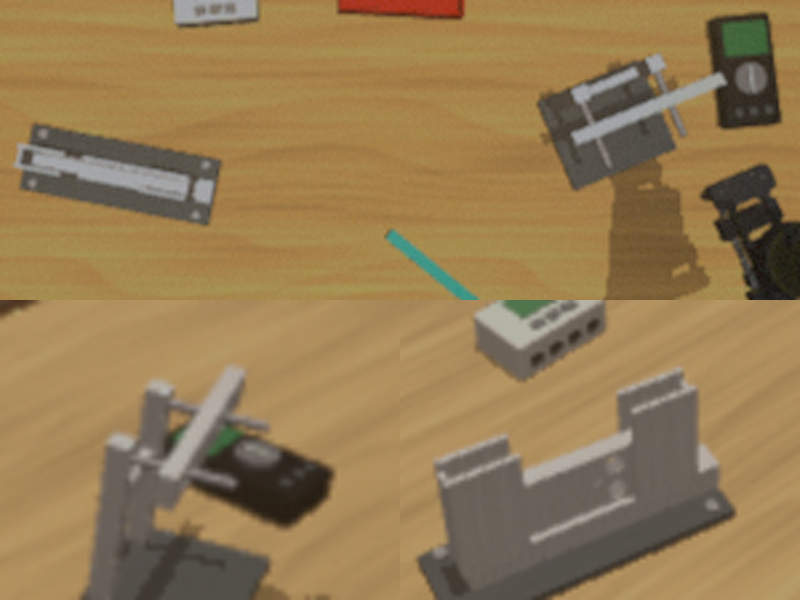

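The bar hangs level on both pegs, about mid-length (top crop (575,140) to (725,78)). The two bars have dropped and are inside the magazine, nothing else has moved, and the gripper is clear. I hand in.

```bash
python3 -c "
from plant import *
print(finish_job())"
```

```text
the job is handed in; nothing more can be done
None
```

I drew the bottom bar out of the magazine and hung it level on both pegs, about mid-length, then let go; the two bars above dropped and stayed in, and I handed the job in at about 19 s with the gripper clear and nothing else moved.

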